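# Snap the cover onto the junction box

## Robot

A 6-joint arm with a two-finger parallel gripper is mounted at the origin on a cart in front of the work surface, level with it; the furniture and walls round the work are solid. World frame = base frame: x ahead of the robot, y to its left, z up, the work surface at z = 0. Lengths are in m, angles in rad, forces in N, time in s.
With the tool pointing down it reaches from about 0.25 to 0.775 m from the base axis. Payload 4 kg.
Tool frame: the origin (TCP) lies at the very end of the fingers, on their centre line; the grasp point (between the pads) lies 19 mm behind it; z points along the fingers, y is the line along which they close (so a half turn about z gives the same grasp; the last joint's range is limited). The gripper opens to 94 mm and grips with 3 to 60 N. Pads are 16 mm wide; open, the fingers measure 119 mm over their backs; the gripper's body (75 mm by 177 mm) begins 78 mm behind the grasp point.
Start: joints at [1.247, 0.087, 1.371, -0, 1.684, -0.103], TCP at [0.12, 0.537, 0.206] pointing down, gripper open.
Joint ranges: [-3.1, 3.1], [-0.76, 2.03], [0.27, 2.55], [-1.08, 4.22], [0.17, 2.65], [-2.57, 2.57]. Speed limits (rad/s): [2.79, 2.79, 3.14, 3.14, 3.14, 3.14].

## Interface

Orientations are given as [roll, pitch, yaw] about the fixed x, y, z axes, in that order (R = Rz(yaw) Ry(pitch) Rx(roll)).
In Python, from bench import robot, snapshot, finder gives the robot as it stands.
- The arm moves only by the tool drive_tool, never from a script. Its argument "deltas" is text: rows parted by semicolons, each of 7 numbers parted by spaces: the shift along the tool's x, y, z each as a share of 100 mm, from -1 to 1, then the turn, a rotation vector about the tool's x, y, z each as a share of 90 degrees, from -1 to 1, then the finger opening in mm, from 0 to 94. In form: tx ty tz rx ry rz gripper; .... A call has 1 to 5 rows; each row is the pose to reach, as a shift and turn from the pose commanded when the call began, along the tool's axes at that moment; what a row does not reach only later rows make up. A row lasts 1/10 s, in which the tool goes at most 50 mm and 8.59 degrees, less where a joint would pass 70% of its speed; a pose out of reach is approached as far as the arm can. A call with a number of a shift or a turn outside -1 to 1 is refused whole. A call with a gripper value outside its range is refused whole. The fingers move at their own pace and stop on an object; the grip force is fixed at half the most. Time passes only in rows, so rows that repeat a pose let the fingers close. It gives the time, the measured TCP pose, the force, the opening and the grip force at its end, in the units of the state.
- robot.get_obs(): the state, without advancing time (a new reading comes with each control period).
- snapshot(name): name is "scene" or "side" or "wrist"; returns a dict with "img" (384x512x3 uint8, red, green, blue), "fx", "fy", "cx", "cy" (pixels), "T" (4x4, takes a point from camera to world coordinates); the wrist camera has in their place "hand_eye" (4x4, takes a point from camera to tool coordinates, whose origin is the TCP and whose axes are the flange's). Camera axes: x right, y up, looking along -z (the intrinsics and any distortion apply to the point x, -y, -z); pixel columns grow to the right and rows downward; lengths in m; the calibration is good to about 2 mm. The wrist camera is an equidistant fisheye: a pixel r from the principal point sees the ray r / f radians off the axis. A picture is of the moment at which its call begins: read the wrist's pose just before it. There is no depth.
- robot.close_job(): hands the job in; it is judged then, once.
Trained networks look in the newest picture that a camera, given by its name, has taken for a name from the list of things; names that differ only in an ending like _2 or _b are one class to them, and where a whole thing is asked for, a point or a joint stands for the part that bears it (a point fixed in the world has none). Each returns a list of dicts, best first, with "confidence" (0 to 1); they miss things now and then, are a little off and sometimes report something else, mostly with a low value. They report only what shows in the picture. A call takes as long as a camera call. They do not tell look-alikes from the thing itself.
- finder.look_for(camera, thing): "xy" ([column, row] in pixels, amid what is visible of it).
- finder.masks_of(camera, thing): "region" (384x512 bool, what is visible of it) and "xy" ([column, row] in pixels, amid what is visible of it).
- finder.landmark_of(camera, thing): "xy" ([column, row] in pixels: a listed point, or the origin of a listed thing).
The state is a dict: "time": time; "joint_positions": joint angles; "qvel": joint speeds; "joint_torque": joint torques, N m; "tool_pos": TCP position; "ee_rot": TCP orientation; "wrist_force": force on the tool from outside, world axes, zero at the start; "wrist_torque": the same for the moment, N m; "width": finger opening in m; "finger_force": force on a finger pad.
Only numpy, scipy, OpenCV 4.12 (cv2) and the standard library are available. Lean on these libraries where they do the work, as an engineer would, in place of code of your own. Each camera call takes 0.05 s, during which the arm holds its last target. There are 200 camera calls.

## Task

The cover lies loose on the junction box whose clips have broken off. Lift it off by its ridge and set it square on the other junction box, the one with two standing spring clips, then press it down until both clips snap over its ends and it sits fully home on the rim. Keep pressing it firmly down: the program finishes while the gripper still holds the cover pressed home; leave the pipe elbow and the tape measure alone.

Things in the scene. Friction and masses are not known exactly. Their poses are not given: they have to be found in the camera images.
- cover: Loose grey plastic cover, 60 to 130 g, resting home on bare_box. Plate 72 mm (its x) by 104 mm (y) by 6 mm thick, a bead of 3 mm radius on each y end. Origin: centre of the plate's underside; z up. Underneath, a rounded frame reaches 15 mm down and drops into a box with play of 1.5 mm each way in x, 1.2 mm in y. The same after a half turn.
- clip_box: Grey junction box to be covered, screwed to the bench: 72 mm (its x) by 104 mm (y), open above; origin: centre of its underside, z up. Its rubber-edged rim is 45 mm up, so the cover is home with its origin 45 mm above this one, axes parallel (either way round). A spring clip 24 mm wide, 57 mm high, stands at each y end, out to 61 mm from the middle; other such box: bare_box.
- bare_box: The other junction box, the same in size and shape but with only short broken stubs (15 mm high) where the clips were, and a seal that does not yield; screwed to the bench. The cover starts on it. Same axes and origin.
- clip_box_rim: The rubber seal strip along the rim of clip_box on which the cover's plate lands: a black frame 72 by 104 mm, its top 45 mm above this origin, which is that of clip_box. Pressed down it yields about 4 N per mm (1 N to start); after 2.5 mm the cover meets the solid wall.
- clip_left (a joint): Lean of the spring clip at the +y end of clip_box, rad: 0 at rest, grows to about 0.05 as its nose is pushed outward; springs back.
- clip_right (a joint): The same for the clip at the -y end.
- pipe_elbow: Brass pipe elbow, 57x57x30 mm, behind the boxes; leave it. Origin at its underside.
- tape_measure: Tape measure on its side, 64x88x32 mm, behind the boxes; leave it. Origin at the centre of its underside.
- cover_ridge (a point): Centre of the top of the grip ridge on the cover, 32 mm above the cover's origin, axes as the cover's. The ridge is 16 mm thick (x), 46 mm long (y) and stands 26 mm above the plate; grip it across x from above.
- snap_point (a point): Point 45 mm above the origin of clip_box, where the cover's origin is when home; z up. Pressed down level, the cover meets the clip noses about 11 mm above home; the push rises to 8 to 20 N, drops suddenly about 5 mm above home as the noses slip over the beads, then rises again when the plate lands on the rubber seal of the rim.
Mind the look-alikes: they are no part of the job. Leave any turquoise look-alike of the bare_box alone. What is shaped like the cover but blue is not meant.

How it is judged:
On the way, in this order (a step that is already met when the one before it is completed fails the run):
1. the cover is lifted clear off the box with the broken clips (z of cover in the frame of bare_box above 0.07 m and contact force between cover and bare_box below 0.1 N), for 0.1 s.
2. the cover has snapped home under both clips of the other box (z of cover in the frame of clip_box between 0.0405 and 0.0467 m and horizontal distance between cover and clip_box below 0.004 m and value of joint each of clip_left, clip_right below 0.025 rad), for 0.1 s.
At the end, for the whole second after the job is handed in: The cover is home on the box with clips (1.7 mm above to 4.5 mm below first touch of the seal, 4 mm sideways, 0.06 rad square, 0.035 rad level), both clips sprung back (under 0.025 rad), and through the last second the fingers touch it (over 2 N) and it bears on the seal with over 3.5 N (all of step 2 and angle between the x axis of cover and the x axis of clip_box, either way round below 0.06 rad and angle between cover's own z axis and vertical below 0.035 rad and contact force between cover and clip_box_rim above 3.5 N and contact force between the fingers and cover above 2 N); the arm keeps its last pose, push and grip.
It fails at once if the elbow or the tape measure is pushed away by more than 30 mm (distance of any of pipe_elbow, tape_measure from where it was at the start of the episode above 0.03 m).
It also fails if it takes over 48 s, if anything falls off the work surface, if the arm or the gripper's body presses on something with over 40 N, if the wrist force passes 120 N, or if a joint passes its speed limit or range.

## Working session

There is one attempt and no reset: what is moved stays moved. The work goes in short steps, Python scripts to look and compute and a tool call to move; the robot and the scene stay as the last step left them, time stands still between calls to the robot, and variables do not carry over. Pictures are saved under pics/ and viewed, at most 11 in all, crops included, and the job is handed in when it is done.

Besides the shell and the picture viewer there is one more tool, called after "Call:" as name(argument=value, ...) on one line, values as JSON. drive_tool: Moves the arm, as the interface text tells. Shift numbers are shares of 100 mm and turn numbers shares of 90 degrees, none past 1 either way. Its arguments: {"type":"object","properties":{"deltas":{"type":"string"}},"required":["deltas"]}

```bash
mkdir -p pics; cat > h.py <<'E'
import numpy as np, cv2
from bench import robot, snapshot, finder
from scipy.spatial.transform import Rotation as R
def ray(s,px,obs=None):
    u,v=px
    if 'T' in s:
        T=s['T']; d=np.array([(u-s['cx'])/s['fx'],-(v-s['cy'])/s['fy'],-1])
    else:
        W=np.eye(4);W[:3,:3]=R.from_euler('xyz',obs['ee_rot']).as_matrix();W[:3,3]=obs['tool_pos']
        T=W@s['hand_eye']; a=np.array([(u-s['cx'])/s['fx'],(v-s['cy'])/s['fy']]);r=np.linalg.norm(a)
        k=np.sin(r)/r if r>1e-9 else 1
        d=np.array([a[0]*k,-a[1]*k,-np.cos(r)])
    return T[:3,3],T[:3,:3]@d
def atz(s,px,z,obs=None):
    o,d=ray(s,px,obs); return o+d*(z-o[2])/d[2]
E
python3 - <<'E'
from h import *
np.set_printoptions(precision=4,suppress=True)
ims=[]
for c in('scene','side'):
    s=snapshot(c); ims.append(s['img']); print(c,[k for k in s])
    for t,z in (('cover',0.045),('clip_box',0),('bare_box',0),('cover_ridge',.077),('snap_point',.045),('pipe_elbow',0),('tape_measure',0)):
        for r in finder.landmark_of(c,t): print(t,np.round(r['xy']),round(r['confidence'],2),atz(s,r['xy'],z))
    cv2.imwrite(f'pics/{c}.png',cv2.resize(s['img'],(800,600),interpolation=cv2.INTER_CUBIC)[:,:,::-1])
print(robot.get_obs())
E
```

```text
scene ['img', 'fx', 'fy', 'cx', 'cy', 'T']
cover [255. 220.] 0.95 [0.5112 0.067  0.045 ]
cover [219. 172.] 0.63 [0.5438 0.2838 0.045 ]
clip_box [288. 270.] 0.77 [ 0.5097 -0.0607  0.    ]
bare_box [157. 202.] 0.91 [0.3719 0.3144 0.    ]
bare_box [222. 187.] 0.8 [0.543 0.274 0.   ]
cover_ridge [254. 206.] 0.64 [0.5162 0.0753 0.077 ]
cover_ridge [217. 159.] 0.56 [0.5489 0.2985 0.077 ]
snap_point [284. 259.] 0.82 [ 0.4932 -0.0633  0.045 ]
pipe_elbow [302. 202.] 0.62 [0.6835 0.1004 0.    ]
tape_measure [262. 166.] 0.93 [0.6966 0.3019 0.    ]
side ['img', 'fx', 'fy', 'cx', 'cy', 'T']
cover [260. 203.] 0.76 [0.5352 0.1391 0.045 ]
cover [260. 245.] 0.63 [0.5461 0.2884 0.045 ]
clip_box [265. 168.] 0.87 [ 0.5035 -0.0832  0.    ]
bare_box [261. 256.] 0.95 [0.5429 0.2811 0.    ]
bare_box [337. 264.] 0.57 [ 0.3727  0.3145 -0.    ]
cover_ridge [258. 193.] 0.88 [0.5423 0.14   0.077 ]
cover_ridge [260. 235.] 0.58 [0.5468 0.2902 0.077 ]
snap_point [267. 161.] 0.89 [ 0.5002 -0.0527  0.045 ]
pipe_elbow [204. 206.] 0.63 [0.6803 0.0889 0.    ]
tape_measure [195. 263.] 0.55 [0.6946 0.2923 0.    ]
{'time': 0.8, 'joint_positions': array([ 1.2469,  0.0872,  1.3706, -0.    ,  1.6836, -0.1031]), 'qvel': array([ 0.0005, -0.0009, -0.0006, -0.0001, -0.0002,  0.0008]), 'joint_torque': array([ -0.0003, -33.9994, -30.258 ,   0.0719,   0.0236,  -0.    ]), 'tool_pos': array([0.1205, 0.5367, 0.2056]), 'ee_rot': array([3.1414, 0.    , 2.9208]), 'wrist_force': array([-0.1418,  0.1783,  0.0109]), 'wrist_torque': array([-0.001 , -0.0226, -0.0133]), 'finger_force': 0.0, 'width': 0.09403856670616481}
```

View pics/scene.png

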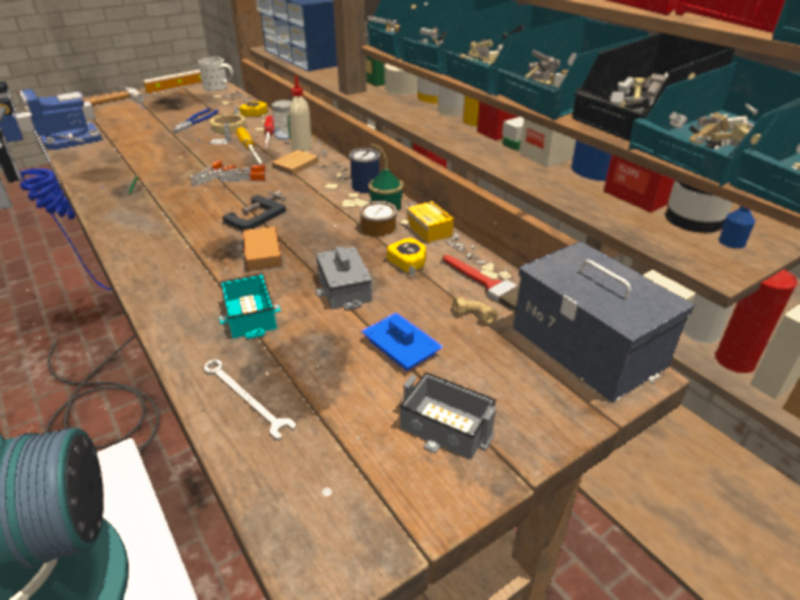

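View pics/side.png

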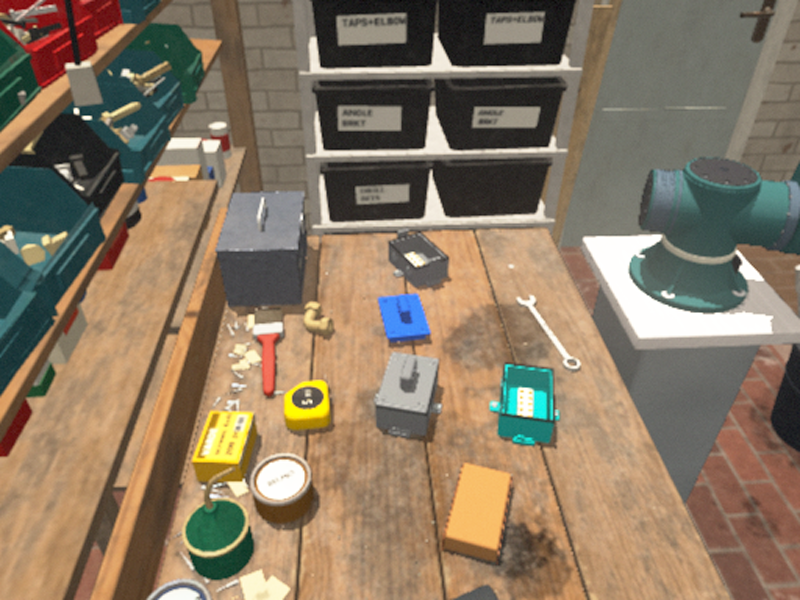

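Three things are cover-like or box-like candidates:
- **Blue plate:** scene (402,340) of the 800x600 picture, side (403,315). It is blue, so it is not meant.
- **Turquoise box:** scene (248,305), side (527,403). It is the look-alike and is left alone.
- **Grey box with grey lid and ridge:** scene (343,275), side (407,395). This matches the cover on bare_box.

The open grey box with standing clips, at scene (447,413) and side (418,258), is clip_box. I'll confirm with a crop.

```bash
python3 - <<'E'
from h import *
a=cv2.imread('pics/scene.png');b=cv2.imread('pics/side.png')
f=lambda i,x,y:cv2.resize(i[y-70:y+70,x-70:x+70],(390,290),interpolation=cv2.INTER_CUBIC)
cv2.imwrite('pics/crop.png',np.vstack([np.hstack([f(a,343,275),f(a,447,413)]),np.hstack([f(b,407,395),f(b,418,258)])]))
E
```

```text
(no output)
```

View pics/crop.png

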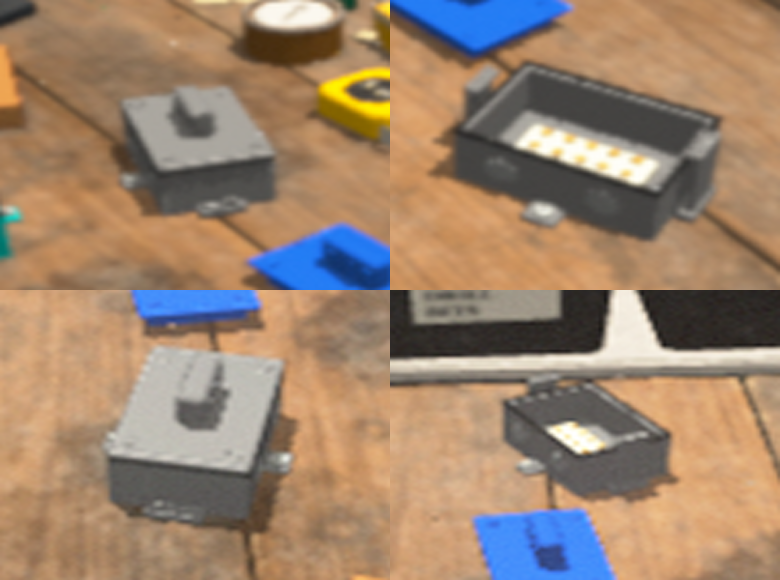

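Call:
drive_tool(deltas="-0.5 -0.15 0 0 0 0.09 94; -1 -0.3 0 0 0 0.18 94; -1 -0.3 0 0 0 0.26 94")

```text
time: 1.1
tool_pos: [0.2154, 0.4833, 0.2056]
ee_rot: [3.141, 0.002, 2.501]
wrist_force: [-0.4, 0.3, 0.1]
width: 0.0939
finger_force: 0.0
```

The crop confirms it. The left column shows the grey ridged cover on the stubbed box, and the right column shows the open grey box with two standing clips.

Call:
drive_tool(deltas="-0.47 0.05 -0.1 0 0 0 94; -0.95 0.1 -0.25 0 0 0 94")

```text
time: 1.3
tool_pos: [0.2939, 0.437, 0.2296]
ee_rot: [-3.14, -0.0, 2.515]
wrist_force: [1.2, 0.1, 0.2]
width: 0.0941
finger_force: 0.0
```

Call:
drive_tool(deltas="-0.47 0.05 -0.1 0 0 0 94; -0.95 0.1 -0.2 0 0 0 94")

```text
time: 1.5
tool_pos: [0.3778, 0.3891, 0.2512]
ee_rot: [3.14, 0.0, 2.513]
wrist_force: [0.4, 0.4, -0.6]
width: 0.094
finger_force: 0.0
```

Call:
drive_tool(deltas="-0.47 0.05 0 0 0 0 94; -0.95 0.1 0 0 0 0 94")

```text
time: 1.7
tool_pos: [0.4608, 0.3413, 0.2512]
ee_rot: [3.14, 0.0, 2.512]
wrist_force: [0.3, 0.7, -0.1]
width: 0.094
finger_force: 0.0
```

Call:
drive_tool(deltas="-0.47 0.05 0 0 0 0.09 94; -0.95 0.1 0 0 0 0.18 94; -0.95 0.1 0 0 0 0.27 94;-0.95 0.1 0 0 0 0.36 94;-0.95 0.1 0 0 0 0.45 94")

```text
time: 2.2
tool_pos: [0.5424, 0.2939, 0.2499]
ee_rot: [-3.141, -0.0, 1.798]
wrist_force: [0.2, -0.3, -0.5]
width: 0.0941
finger_force: 0.0
```

Call:
drive_tool(deltas="0 0 0 0 0 0.09 94; 0 0 0 0 0 0.15 94; 0 0 0 0 0 0.15 94; 0 0 0 0 0 0.15 94")

```text
time: 2.6
tool_pos: [0.5418, 0.2945, 0.2503]
ee_rot: [-3.141, -0.0, 1.572]
wrist_force: [-0.3, 0.6, -0.6]
width: 0.0935
finger_force: 0.0
```

```bash
cat > look.py <<'E'
from h import *
import sys
np.set_printoptions(precision=4,suppress=True)
o=robot.get_obs(); s=snapshot('wrist'); print(o['time'],o['tool_pos'],o['ee_rot'],o['wrist_force'])
i=s['img'].copy()
for t,z in (('cover',0.045),('cover_ridge',.077),('bare_box',0),('clip_box',0),('snap_point',.045)):
    for r in finder.landmark_of('wrist',t): print(t,np.round(r['xy'],1),round(r['confidence'],2),atz(s,r['xy'],z,o))
cv2.imwrite(f'pics/{sys.argv[1]}.png',cv2.resize(i,(800,600),interpolation=cv2.INTER_CUBIC)[:,:,::-1])
np.save(f'{sys.argv[1]}.npy',dict(s=s,o=o),allow_pickle=True)
E
python3 look.py w1
```

```text
2.6 [0.5418 0.2945 0.2503] [-3.1415 -0.      1.5719] [-0.2868  0.5673 -0.5724]
cover [255. 288.] 0.86 [0.5429 0.1214 0.045 ]
cover [257.6 174.8] 0.75 [0.5463 0.2923 0.045 ]
cover_ridge [259.9 182.8] 0.91 [0.5488 0.2879 0.077 ]
cover_ridge [256.9 301.3] 0.65 [0.5455 0.1187 0.077 ]
bare_box [146.1 156. ] 0.79 [0.3773 0.3148 0.    ]
clip_box [260.1 173.9] 0.38 [0.5504 0.2858 0.    ]
snap_point [356.2 176.4] 0.65 [0.6816 0.291  0.045 ]
```

View pics/w1.png

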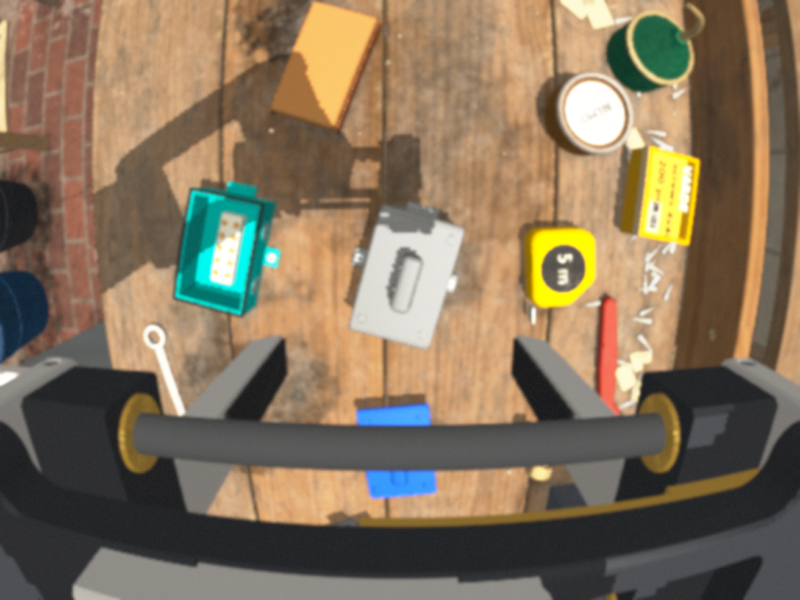

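The wrist view shows the grey cover at about (407,276), the turquoise box at (225,250) and the blue plate at (396,450). Next I'll measure the cover's pose, then go and view clip_box.

```bash
cat > rect.py <<'E'
from h import *
import sys
np.set_printoptions(precision=4,suppress=True)
# args: npyname cx cy(corners in 800x600) z ...
d=np.load(sys.argv[1]+'.npy',allow_pickle=True).item();s,o=d['s'],d['o'];z=float(sys.argv[2])
c=np.array(list(map(float,sys.argv[3:])),np.float32).reshape(-1,2)*0.64
g=cv2.cvtColor(s['img'],cv2.COLOR_RGB2GRAY)
c2=cv2.cornerSubPix(g,c.copy().reshape(-1,1,2),(4,4),(-1,-1),(3,30,.01)).reshape(-1,2)
for q in(c,c2):
    P=np.array([atz(s,p,z,o) for p in q])[:,:2]
    print(q.ravel(),'centre',P.mean(0),'sides',np.linalg.norm(P-np.roll(P,-1,0),axis=1))
    for i in range(4):
        e=P[(i+1)%4]-P[i]; print(round(np.degrees(np.arctan2(e[1],e[0])),2),end=' ')
    print()
E
python3 rect.py w1 0.051 383 205 463 222 430 347 351 330
python3 - <<'E'
from h import *
d=np.load('w1.npy',allow_pickle=True).item();s,o=d['s'],d['o']
for t,z in (('cover',.051),('cover_ridge',.077)):
  for r in finder.masks_of('wrist',t):
    m=np.argwhere(r['region']); P=np.array([atz(s,(v,u),z,o)[:2] for u,v in m],np.float32)
    print(t,r['xy'],r['confidence'],len(m),cv2.minAreaRect(P*1000))
E
```

```text
[245.12 131.2  296.32 142.08 275.2  222.08 224.64 211.2 ] centre [0.5496 0.2896] sides [0.0669 0.1104 0.0696 0.1093]
-11.67 -103.45 167.28 75.11 
[245.12   131.2    296.32   142.08   275.2    222.08   223.8517 208.4506] centre [0.5494 0.2906] sides [0.0669 0.1104 0.0715 0.1058]
-11.67 -103.45 164.45 74.08 
cover [260.0, 175.8] 0.95 4548 ((548.7191162109375, 288.2421875), (110.62324523925781, 73.88276672363281), 74.62322998046875)
cover [255.3, 300.7] 0.56 1232 ((541.336669921875, 121.28335571289062), (67.95594787597656, 103.28781127929688), 5.240425109863281)
cover_ridge [262.1, 177.2] 0.85 4509 ((548.03271484375, 293.2664794921875), (102.60789489746094, 66.98539733886719), 74.59814453125)
cover_ridge [254.6, 303.6] 0.82 1345 ((541.4058837890625, 137.24356079101562), (64.75942993164062, 97.72547149658203), 3.9608876705169678)
```

Call:
drive_tool(deltas="-0.5 0 0 0 0 0 94; -1 -0.1 0 0 0 0 94")

```text
time: 3.2
tool_pos: [0.5321, 0.195, 0.2494]
ee_rot: [-3.141, 0.001, 1.573]
wrist_force: [0.6, -1.0, 0.8]
width: 0.0942
finger_force: 0.0
```

Call:
drive_tool(deltas="-0.5 0 0 0 0 0 94; -1 -0.1 0 0 0 0 94")

```text
time: 3.4
tool_pos: [0.522, 0.0946, 0.2501]
ee_rot: [3.141, 0.0, 1.571]
wrist_force: [1.4, -0.4, 0.1]
width: 0.094
finger_force: 0.0
```

Call:
drive_tool(deltas="-0.5 0 0 0 0 0 94; -1 -0.1 0 0 0 0 94")

```text
time: 3.6
tool_pos: [0.512, -0.0046, 0.2503]
ee_rot: [3.141, 0.0, 1.57]
wrist_force: [0.2, -0.7, -0.8]
width: 0.0936
finger_force: 0.0
```

Call:
drive_tool(deltas="-0.5 -0.1 0 0 0 0 94; -0.55 -0.1 0 0 0 0 94; -0.55 -0.1 0 0 0 0 94; -0.55 -0.1 0 0 0 0 94")

```text
time: 4.0
tool_pos: [0.5023, -0.0567, 0.2504]
ee_rot: [3.141, -0.001, 1.571]
wrist_force: [-1.5, 0.0, -0.2]
width: 0.0937
finger_force: 0.0
```

```bash
python3 look.py w2
```

```text
4.0 [ 0.5023 -0.0567  0.2504] [ 3.1413 -0.0009  1.5708] [-1.5133  0.0382 -0.2206]
cover [278.8  59. ] 0.7 [0.5343 0.094  0.045 ]
cover_ridge [284.8  52. ] 0.88 [0.5389 0.0958 0.077 ]
clip_box [255.6 170.1] 0.61 [ 0.5044 -0.0594  0.    ]
snap_point [255.7 177.5] 0.93 [ 0.5044 -0.0623  0.045 ]
```

View pics/w2.png

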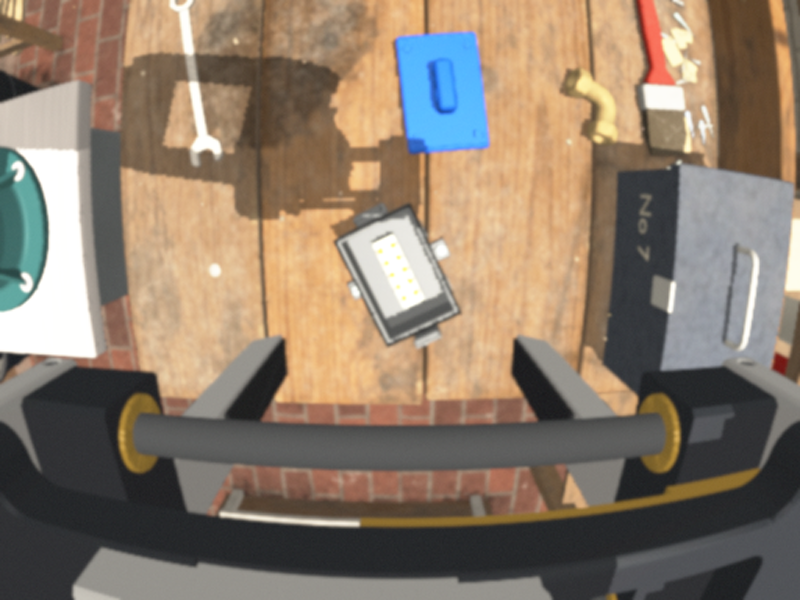

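clip_box shows at about (398,275), with its clips at (370,213) and (428,338). I'll align the tool with it, go lower and measure from near.

```bash
python3 rect.py w2 0.045 335 240 410 205 460 312 388 346; python3 - <<'E'
from h import *
d=np.load('w2.npy',allow_pickle=True).item();s,o=d['s'],d['o']
print(atz(s,(607*.64,320*.64),0,o),atz(s,(620*.64,180*.64),0,o),[atz(s,(680*.64,165*.64),z,o) for z in(.1,.13,.16)])
E
```

```text
[214.4  153.6  262.4  131.2  294.4  199.68 248.32 221.44] centre [ 0.5035 -0.0619] sides [0.069  0.101  0.0695 0.1028]
24.69 -64.49 -153.82 115.26 
[213.4061 155.3587 262.4    131.2    294.7326 199.8017 248.1486 221.3669] centre [ 0.5033 -0.0625] sides [0.0712 0.1014 0.07   0.1012]
25.91 -64.3 -154.27 116.42 
[ 0.71911093 -0.11388095  0.        ] [ 7.23480624e-01  2.96342229e-02 -5.55111512e-17] [array([0.72939077, 0.04174467, 0.1       ]), array([0.7088847 , 0.03864246, 0.13      ]), array([0.68837863, 0.03554026, 0.16      ])]
```

Call:
drive_tool(deltas="0 0 0.2 0 0 -0.09 94; 0 0 0.5 0 0 -0.18 94; 0 0 0.7 0 0 -0.28 94; 0 0 0.7 0 0 -0.28 94; 0 0 0.7 0 0 -0.28 94")

```text
time: 4.8
tool_pos: [0.5022, -0.0572, 0.1806]
ee_rot: [-3.142, -0.0, 2.008]
wrist_force: [-0.2, 0.8, 0.3]
width: 0.0939
finger_force: 0.0
```

```bash
python3 look.py w3
```

```text
4.8 [ 0.5022 -0.0572  0.1806] [-3.1415 -0.0003  2.0076] [-0.1838  0.7988  0.2517]
cover_ridge [352.2  67.9] 0.85 [0.5371 0.0944 0.077 ]
clip_box [254.1 177.6] 0.55 [ 0.5023 -0.0592  0.    ]
snap_point [252.4 189.6] 0.87 [ 0.5029 -0.0645  0.045 ]
snap_point [473.1  26.3] 0.42 [0.6723 0.2586 0.045 ]
```

View pics/w3.png

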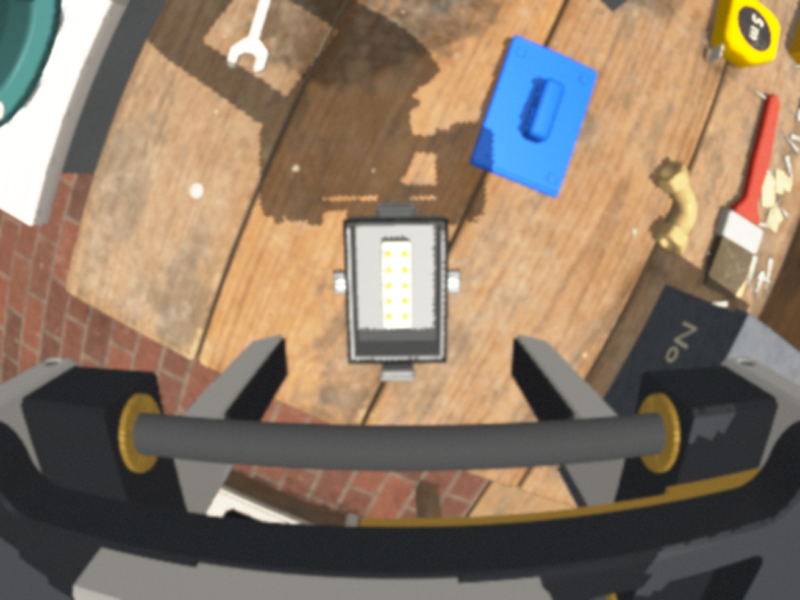

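The box is square in view: corners near (345,219), (447,219), (447,361) and (349,362), clips at (397,210) and (397,371). I'll refine with edge profiles.

```bash
python3 - <<'E'
from h import *
np.set_printoptions(precision=1,suppress=True,linewidth=200)
d=np.load('w3.npy',allow_pickle=True).item();s,o=d['s'],d['o']
g=cv2.cvtColor(s['img'],cv2.COLOR_RGB2GRAY).astype(float)
for r0,r1 in((152,165),(175,190),(200,212)):
    p=np.median(g[r0:r1],axis=0);print(r0,'L',216,p[216:236],'R',276,p[276:296])
for c0,c1 in((227,238),(272,281)):
    p=np.median(g[:,c0:c1],axis=1);print(c0,'T',134,p[134:150],'B',220,p[220:240])
E
python3 rect.py w3 0.045 345 219 447 219 447 361 349 362
```

```text
152 L 216 [180. 181. 180. 163. 119. 112. 160. 187. 159. 113. 103. 142. 191. 217. 222. 222. 223. 223. 223. 223.] R 276 [214. 179. 137. 102.  86. 110. 160. 184. 159. 107.  82.  94. 109. 116. 140. 159. 168. 174. 175. 176.]
175 L 216 [221. 237. 240. 228. 189. 133. 136. 172. 183. 146. 103. 114. 162. 207. 221. 223. 223. 223. 223. 224.] R 276 [217. 183. 137. 101.  86. 111. 159. 181. 156. 120. 153. 204. 229. 237. 239. 233. 226. 208. 188. 180.]
200 L 216 [159.  157.5 155.5 151.5 143.5 117.5 107.  133.5 177.5 183.5 137.5 102.5 120.5 170.  210.  222.  223.  223.  224.  224. ] R 276 [207.  173.5 130.   96.5  89.  120.  162.  165.  129.5 108.5 136.5 164.  174.5 178.  180.  181.  179.  176.  173.5 174. ]
227 T 134 [108. 108. 107. 102.  91.  74.  59.  64.  91. 124. 167. 202. 218. 222. 222. 223.] B 220 [ 81.  81.  81.  81.  82.  81.  88. 115. 153. 161. 127.  90. 108. 142. 162. 169. 170. 169. 167. 166.]
272 T 134 [103. 104. 103.  98.  86.  71.  65.  75.  99. 140. 181. 203. 206. 213. 218. 217.] B 220 [ 80.  81.  81.  81.  82.  84.  99. 135. 168. 162. 121. 103. 139. 169. 179. 179. 177. 175. 175. 174.]
[220.8  140.16 286.08 140.16 286.08 231.04 223.36 231.68] centre [ 0.5034 -0.0613] sides [0.0694 0.1022 0.0714 0.103 ]
24.93 -63.74 -154.42 115.17 
[220.8    140.16   286.08   140.16   284.6243 230.6793 223.2663 230.9611] centre [ 0.5029 -0.0612] sides [0.0694 0.1017 0.0698 0.1021]
24.93 -64.69 -154.75 115.13
```

```bash
python3 - <<'E'
from h import *
np.set_printoptions(precision=4,suppress=True)
d=np.load('w3.npy',allow_pickle=True).item();s,o=d['s'],d['o']
print(s['fx'],s['cx'],s['cy'],s['hand_eye'])
M=R.from_euler('xyz',o['ee_rot']).as_matrix()
t=lambda u,v,z=.045:(M.T@(atz(s,(u,v),z,o)-o['tool_pos']))[:2]*1000
for n,p in dict(L=(221.4,182),R=(285.3,182),T=(253.2,140.1),B=(253.8,231),Lc=(223.9,182),Rc=(282.9,182)).items():print(n,t(*p))
E
```

```text
297.3186396354542 255.13018613429514 192.33174676596084 [[-0.001   0.9736  0.2282  0.0641]
 [ 1.      0.0012 -0.0007  0.0003]
 [-0.001   0.2282 -0.9736 -0.1806]
 [ 0.      0.      0.      1.    ]]
L [  1.56   -36.1398]
R [ 1.4696 33.3822]
T [46.8079 -1.4315]
B [-55.0293  -0.9931]
Lc [  1.5498 -33.3985]
Rc [ 1.4666 30.7559]
```

Call:
drive_tool(deltas="0.33 0.21 0 0 0 0 94; 0.66 0.42 0 0 0 0 94; 0.98 0.63 0 0 0 0 94")

```text
time: 5.4
tool_pos: [0.5178, 0.0589, 0.1811]
ee_rot: [3.14, 0.0, 2.008]
wrist_force: [0.8, -0.2, -0.4]
width: 0.094
finger_force: 0.0
```

Call:
drive_tool(deltas="0.33 0.21 0 0 0 0 94; 0.66 0.42 0 0 0 0 94; 0.98 0.63 0 0 0 0 94")

```text
time: 5.7
tool_pos: [0.5331, 0.1751, 0.181]
ee_rot: [3.14, 0.0, 2.009]
wrist_force: [0.0, -0.3, 0.3]
width: 0.094
finger_force: 0.0
```

Call:
drive_tool(deltas="0.33 0.21 0 0 0 0.09 94; 0.66 0.42 0 0 0 0.18 94; 0.98 0.63 0 0 0 0.27 94;0.98 0.63 0 0 0 0.36 94;0.98 0.63 0 0 0 0.447 94")

```text
time: 6.2
tool_pos: [0.5482, 0.2904, 0.1803]
ee_rot: [3.141, -0.0, 1.304]
wrist_force: [-0.7, 0.2, 0.1]
width: 0.0942
finger_force: 0.0
```

Call:
drive_tool(deltas="0 0 0 0 0 0 94; 0 0 0 0 0 0 94;0 0 0 0 0 0 94")

```text
time: 6.5
tool_pos: [0.5483, 0.2886, 0.1806]
ee_rot: [3.141, -0.0, 1.309]
wrist_force: [0.8, 0.9, 0.2]
width: 0.0942
finger_force: 0.0
```

```bash
python3 look.py w4
```

```text
6.5 [0.5483 0.2886 0.1806] [ 3.1413 -0.0004  1.3089] [0.751  0.9123 0.2029]
cover [284.4 307.1] 0.67 [0.5444 0.1245 0.045 ]
cover [253.5 180.6] 0.66 [0.5491 0.2924 0.045 ]
cover_ridge [258.4 188.7] 0.93 [0.5534 0.2893 0.077 ]
cover_ridge [287.7 321.7] 0.89 [0.5457 0.1249 0.077 ]
bare_box [129.7 193.6] 0.66 [0.3835 0.3109 0.    ]
snap_point [365.6 151. ] 0.55 [0.6788 0.293  0.045 ]
snap_point [255.2 188.8] 0.26 [0.5485 0.2832 0.045 ]
```

View pics/w4.png

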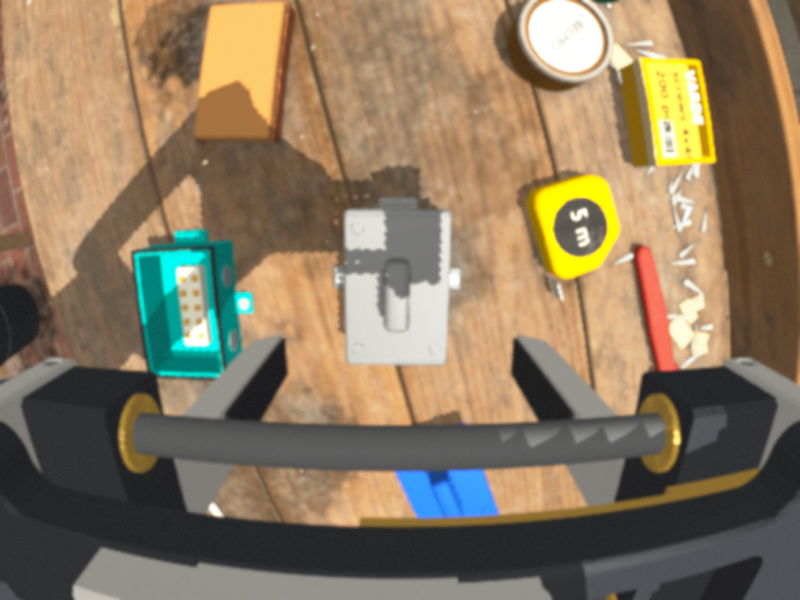

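The cover is aligned in view, its plate spanning columns 345–450 and rows 210–363 with the ridge at (397,295). I'll work out the offsets.

```bash
python3 - <<'E'
from h import *
np.set_printoptions(precision=1,suppress=True,linewidth=200)
d=np.load('w4.npy',allow_pickle=True).item();s,o=d['s'],d['o']
M=R.from_euler('xyz',o['ee_rot']).as_matrix()
t=lambda u,v,z:(M.T@(atz(s,(u,v),z,o)-o['tool_pos']))[:2]*1000
g=cv2.cvtColor(s['img'],cv2.COLOR_RGB2GRAY).astype(float)
for r0,r1 in((138,150),(190,202),(212,224)):
    p=np.median(g[r0:r1],axis=0);print(r0,'L',214,p[214:230],'R',278,p[278:296])
p=np.median(g[190:204],axis=0);print('ridge',240,p[240:270])
for c0,c1 in((226,238),(268,280)):
    p=np.median(g[:,c0:c1],axis=1);print(c0,'T',126,p[126:144],'B',224,p[224:240])
r=[r for r in finder.masks_of('wrist','cover') if abs(r['xy'][0]-253)<15][0]
m=np.argwhere(r['region']);P=np.array([t(v,u,.049) for u,v in m],np.float32)
print(cv2.minAreaRect(P)); print(t(345*.64,287*.64,.051),t(449*.64,287*.64,.051),t(254,134.4,.049),t(254,232.6,.049))
E
```

```text
138 L 214 [ 84.5  82.5  80.5  79.   80.5 102.5 145.5 192.  216.  220.5 217.5 212.  218.  221.5 223.  223. ] R 278 [121.  122.  126.  150.5 194.5 222.  231.5 234.  231.  216.5 181.  156.  149.  151.5 155.5 158.  154.5 148. ]
190 L 214 [178.5 171.5 143.  116.  104.  110.5 137.  177.  206.  217.  218.  218.  219.  218.5 219.  219. ] R 278 [229.  229.  230.  230.  230.  230.  229.5 222.5 199.5 168.5 148.  145.  146.5 146.  149.5 153.5 156.5 162. ]
212 L 214 [182.  185.5 186.5 183.5 182.  181.5 177.5 174.5 193.5 209.  214.  214.  214.5 214.5 216.  216. ] R 278 [227.  227.  226.5 227.  227.  227.  223.  211.5 194.5 186.5 183.  175.  165.  159.5 159.5 161.  165.  166.5]
ridge 240 [213.5 187.  147.5 122.5 117.  118.5 133.5 158.5 181.  198.  209.  216.  218.5 222.  224.  226.  227.  227.  223.  208.  189.5 186.  204.5 221.5 226.  226.  227.  227.  227.  227. ]
226 T 126 [ 90.5  79.5  75.5  75.   76.5  80.   91.  117.5 158.  194.  211.  213.  216.  222.  224.  224.  224.  224. ] B 224 [217.  216.5 215.5 216.  215.  215.5 216.  211.  199.5 190.  187.5 186.5 185.5 185.5 185.  185.5]
268 T 126 [132.5 109.   99.   94.5  90.5  87.   86.5  91.5 100.5 113.  118.  118.  118.  121.  122.5 122.5 122.  121.5] B 224 [225.  224.  224.  224.  225.  224.  221.  217.  207.  190.5 180.5 181.  181.5 180.  178.5 176.5]
((0.08555221557617188, -0.21446609497070312), (110.61420440673828, 72.8916015625), 0.1322629600763321)
[  1.7 -35.2] [ 1.6 35.9] [53.8  0.4] [-54.6   0.2]
```

Call:
drive_tool(deltas="0 0 0.4 0 0 0 94; 0 0 0.8 0 0 0 94; 0 0 1 0 0 0 94; 0 0 1 0 0 0 94")

```text
time: 7.25
tool_pos: [0.5453, 0.2876, 0.0756]
ee_rot: [-3.134, 0.005, 1.308]
wrist_force: [-0.6, 0.4, 0.3]
width: 0.0936
finger_force: 0.0
```

Call:
drive_tool(deltas="0 -0.003 0.15 0 0 0 94; 0 -0.003 0.26 0 0 0 94; 0 -0.003 0.27 0 0 0 94; 0 -0.003 0.27 0 0 0 94")

```text
time: 7.65
tool_pos: [0.5481, 0.289, 0.0536]
ee_rot: [3.141, -0.0, 1.308]
wrist_force: [-0.8, 0.6, 0.1]
width: 0.0938
finger_force: 0.0
```

Call:
drive_tool(deltas="0 0 0 0 0 0 60; 0 0 0 0 0 0 30; 0 0 0 0 0 0 22; 0 0 0 0 0 0 10; 0 0 0 0 0 0 10")

```text
time: 8.15
tool_pos: [0.548, 0.289, 0.0535]
ee_rot: [3.141, -0.0, 1.308]
wrist_force: [-0.3, -0.3, -0.1]
width: 0.057
finger_force: 0.0
```

Call:
drive_tool(deltas="0 0 0 0 0 0 10; 0 0 0 0 0 0 10; 0 0 0 0 0 0 10; 0 0 0 0 0 0 10; 0 0 0 0 0 0 10")

```text
time: 8.65
tool_pos: [0.5479, 0.289, 0.0533]
ee_rot: [-3.142, -0.0, 1.308]
wrist_force: [-0.3, 0.3, 0.5]
width: 0.0171
finger_force: 0.3
```

Call:
drive_tool(deltas="0 0 0 0 0 0 5; 0 0 0 0 0 0 5; 0 0 0 0 0 0 5; 0 0 0 0 0 0 5")

```text
time: 9.05
tool_pos: [0.5478, 0.289, 0.0533]
ee_rot: [-3.141, -0.0, 1.308]
wrist_force: [0.1, 0.3, 0.4]
width: 0.0158
finger_force: 30.0
```

Call:
drive_tool(deltas="0 0 -0.05 0 0 0 5; 0 0 -0.15 0 0 0 5; 0 0 -0.4 0 0 0 5; 0 0 -0.7 0 0 0 5; 0 0 -0.7 0 0 0 5")

```text
time: 9.55
tool_pos: [0.5511, 0.2903, 0.1299]
ee_rot: [3.132, -0.007, 1.308]
wrist_force: [0.7, -0.4, -0.9]
width: 0.0158
finger_force: 30.0
```

```bash
python3 look.py w5; python3 - <<'E'
from h import *
np.set_printoptions(precision=1,suppress=True,linewidth=200)
d=np.load('w5.npy',allow_pickle=True).item();s,o=d['s'],d['o']
for r in finder.masks_of('wrist','cover'): print(r['xy'],r['confidence'],r['region'].sum())
E
```

```text
9.55 [0.5511 0.2903 0.1299] [ 3.1324 -0.0071  1.3077] [ 0.6633 -0.3602 -0.863 ]
cover [286.1 332.6] 0.94 [0.5454 0.1271 0.045 ]
cover [255.4 221.8] 0.87 [0.5469 0.2653 0.045 ]
bare_box [106.8 206. ] 0.9 [0.3789 0.313  0.    ]
[256.6, 187.8] 0.81 11199
[261.7, 314.7] 0.55 784
```

View pics/w5.png

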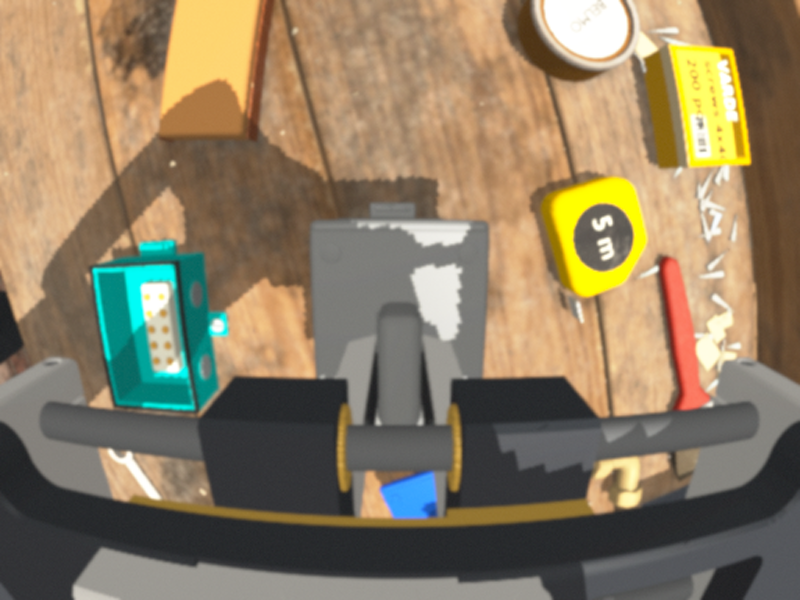

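The cover is held: plate at columns 312–488, front edge at row 220, ridge centred at column 400. I'll measure it in the tool frame and let the arm settle.

```bash
python3 - <<'E'
from h import *
np.set_printoptions(precision=1,suppress=True,linewidth=200)
d=np.load('w5.npy',allow_pickle=True).item();s,o=d['s'],d['o']
q=dict(ee_rot=np.zeros(3),tool_pos=np.zeros(3))
t=lambda u,v,z:atz(s,(u,v),z,q)[:2]*1000
g=cv2.cvtColor(s['img'],cv2.COLOR_RGB2GRAY).astype(float)
for r0,r1 in((152,165),(190,200),(215,228)):
    p=np.median(g[r0:r1],axis=0);print(r0,'L',192,p[192:210],'R',300,p[300:320])
for c0,c1 in((208,225),(285,305)):
    p=np.median(g[:,c0:c1],axis=1);print(c0,'T',132,p[132:152])
for z in(.0023,):
  print(t(312*.64,178,z),t(488*.64,178,z),t(312.5*.64,230,z),t(485*.64,230,z)); print(t(256,140.8,.0043))
print(robot.get_obs()['tool_pos'])
E
```

```text
152 L 192 [ 94.  94.  93.  90.  90.  92. 100. 111. 120. 124. 125. 125. 124. 124. 124. 124. 125. 125.] R 300 [125. 124. 123. 122. 122. 123. 123. 124. 123. 123. 121. 120. 131. 155. 176. 182. 178. 173. 168. 166.]
190 L 192 [175.  173.  155.5 126.  108.5 105.  106.5 108.  112.  117.5 122.  123.  123.  123.5 124.  123.  123.5 123. ] R 300 [123.  123.  123.5 124.  123.  123.  122.5 122.5 122.  119.  115.5 121.5 136.  144.5 146.5 150.  153.  158.  160.  159. ]
215 L 192 [194. 192. 188. 180. 173. 167. 165. 161. 151. 135. 121. 120. 121. 122. 121. 121. 122. 121.] R 300 [121. 121. 122. 122. 122. 121. 121. 120. 120. 128. 152. 176. 187. 186. 183. 190. 193. 192. 190. 189.]
208 T 132 [ 76.  78.  78.  78.  78.  80.  80.  85.  95. 107. 117. 125. 132. 130. 123. 119. 121. 124. 125. 125.]
285 T 132 [165.  165.5 164.5 164.  163.5 162.  159.  155.  147.5 152.5 171.5 196.5 220.  230.  228.  223.  228.  235.  237.5 236. ]
[ 31.3 -33.7] [31.2 37.6] [ -3.6 -35.1] [-3.7 38. ]
[54.2  2. ]
[0.5 0.3 0.1]
```

Call:
drive_tool(deltas="0 0 -0.1 0 0 0 5; 0 0 -0.1 0 0 0 5; 0 0 -0.1 0 0 0 5")

```text
time: 10.2
tool_pos: [0.5483, 0.2891, 0.134]
ee_rot: [3.141, -0.001, 1.308]
wrist_force: [0.1, 0.1, -1.0]
width: 0.0159
finger_force: 30.0
```

Call:
drive_tool(deltas="-0.2 0.03 0 0 0 0 5; -0.5 0.07 0 0 0 0 5; -0.8 0.11 0 0 0 0 5; -1 0.13 0 0 0 0 5")

```text
time: 10.6
tool_pos: [0.5342, 0.1873, 0.1333]
ee_rot: [3.141, 0.001, 1.307]
wrist_force: [0.7, -0.1, -0.9]
width: 0.0159
finger_force: 30.0
```

Call:
drive_tool(deltas="-0.33 0.04 0 0 0 0 5; -0.67 0.08 0 0 0 0 5; -1 0.12 0 0 0 0 5")

```text
time: 10.9
tool_pos: [0.5196, 0.0881, 0.1334]
ee_rot: [3.141, -0.0, 1.308]
wrist_force: [0.3, 0.0, -2.0]
width: 0.0158
finger_force: 30.0
```

Call:
drive_tool(deltas="-0.33 0.04 0 0 0 0 5; -0.67 0.08 0 0 0 0 5; -1 0.12 0 0 0 0 5")

```text
time: 11.2
tool_pos: [0.5052, -0.0117, 0.1335]
ee_rot: [3.141, -0.0, 1.308]
wrist_force: [0.7, 0.4, -0.5]
width: 0.0157
finger_force: 30.0
```

Call:
drive_tool(deltas="-0.3 0.05 0 0 0 -0.09 5; -0.509 0.094 0 0 0 -0.18 5; -0.509 0.094 0 0 0 -0.27 5; -0.509 0.094 0 0 0 -0.36 5; -0.509 0.094 0 0 0 -0.452 5")

```text
time: 11.7
tool_pos: [0.5013, -0.0623, 0.1334]
ee_rot: [3.141, -0.0, 2.023]
wrist_force: [-0.6, 0.2, -1.1]
width: 0.0159
finger_force: 30.0
```

Call:
drive_tool(deltas="0 0 0.1 0 0 0 5; 0 0 0.2 0 0 0 5; 0 0 0.3 0 0 0 5; 0 0 0.3 0 0 0 5; 0 0 0.3 0 0 0 5")

```text
time: 12.2
tool_pos: [0.501, -0.0618, 0.1025]
ee_rot: [-3.141, -0.001, 2.017]
wrist_force: [0.1, 0.5, 0.0]
width: 0.0159
finger_force: 30.0
```

Call:
drive_tool(deltas="0 0 0 0 0 0 5; 0 0 0 0 0 0 5")

```text
time: 12.4
tool_pos: [0.5018, -0.062, 0.1039]
ee_rot: [3.141, 0.001, 2.017]
wrist_force: [-0.2, 0.1, -1.0]
width: 0.0159
finger_force: 30.0
```

```bash
python3 look.py w6; python3 - <<'E'
import cv2
i=cv2.imread('pics/w6.png');cv2.imwrite('pics/w6c.png',cv2.resize(i[170:400,280:520],None,fx=2.6,fy=2.6,interpolation=cv2.INTER_CUBIC))
E
```

```text
12.4 [ 0.5018 -0.062   0.1039] [3.1406 0.0007 2.0174] [-0.2036  0.0535 -0.9739]
cover [367.1  57.7] 0.62 [0.5336 0.0903 0.045 ]
cover_ridge [256.2 242.1] 0.83 [ 0.5129 -0.0823  0.077 ]
cover_ridge [385.1  49.8] 0.7 [0.5357 0.0914 0.077 ]
```

View pics/w6c.png

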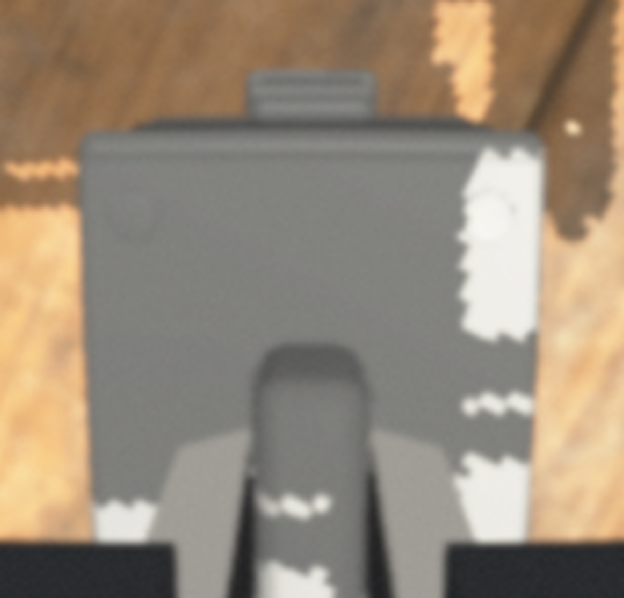

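The crop shows the plate front edge (82–543), the front clip (248–377) and the rim beneath (135–488) all centred on column ~312, so the sideways alignment is good. I'll go lower and check the fore-aft alignment.

Call:
drive_tool(deltas="0 0 0.1 0 0 0 5; 0 0 0.2 0 0 0 5; 0 0 0.3 0 0 0 5; 0 0 0.32 0 0 0 5; 0 0 0.32 0 0 0 5")

```text
time: 13.2
tool_pos: [0.5007, -0.0618, 0.0701]
ee_rot: [-3.14, -0.001, 2.018]
wrist_force: [-0.1, 0.0, -0.0]
width: 0.0163
finger_force: 30.0
```

Call:
drive_tool(deltas="0 0 0 0 0 0 5; 0 0 0 0 0 0 5")

```text
time: 13.4
tool_pos: [0.5018, -0.062, 0.0718]
ee_rot: [3.141, 0.001, 2.018]
wrist_force: [0.7, 0.7, -0.9]
width: 0.016
finger_force: 30.0
```

```bash
python3 look.py w7; python3 - <<'E'
from h import *
np.set_printoptions(precision=1,suppress=True,linewidth=220)
i=cv2.imread('pics/w7.png');cv2.imwrite('pics/w7c.png',cv2.resize(i[170:320,290:510],None,fx=3.5,fy=3.5,interpolation=cv2.INTER_CUBIC))
d=np.load('w7.npy',allow_pickle=True).item();s,o=d['s'],d['o']
g=cv2.cvtColor(s['img'],cv2.COLOR_RGB2GRAY).astype(float)
for c0,c1 in((210,228),(246,266),(284,300)): print(c0,'from 118',np.median(g[118:155,c0:c1],axis=1))
q=dict(ee_rot=np.zeros(3),tool_pos=np.zeros(3));h=o['tool_pos'][2]
for v in range(120,150,2): print(v,atz(s,(256,v),h-.057,q)[0]*1000,atz(s,(256,v),h-.045,q)[0]*1000,atz(s,(256,v),.0053,q)[0]*1000)
E
```

```text
13.4 [ 0.5018 -0.062   0.0718] [3.1407 0.0006 2.0175] [ 0.6968  0.6833 -0.927 ]
cover [257.4 219.2] 0.9 [ 0.5058 -0.0655  0.045 ]
cover [382.1  49.9] 0.56 [0.5336 0.0899 0.045 ]
cover_ridge [256.7 240.7] 0.72 [ 0.5068 -0.0692  0.077 ]
210 from 118 [114.  114.  115.5 117.5 117.  118.  118.5 119.5 121.  122.  123.  122.  122.  121.  122.  121.  121.  121.  121.5 119.  113.  105.  105.  112.  120.5 127.  132.  132.  126.  124.  126.  129.  130.  130.  130.  130.
 130. ]
246 from 118 [117.  117.  116.  115.5 115.5 116.5 117.  117.  115.5 119.  117.  112.  119.  129.  129.  122.  117.  123.5 133.  134.  125.  116.5 114.  117.  123.  131.  137.  134.  126.  123.  127.  130.  131.  131.  131.  130.5
 130. ]
284 from 118 [124.  130.5 139.5 149.5 150.  141.  130.  125.5 126.  124.5 125.5 123.  122.5 122.5 122.5 121.  121.  121.5 121.  120.5 115.  107.  105.  112.  120.  129.  137.  137.  129.5 125.  127.5 131.  133.  133.  133.  133.5
 133. ]
120 66.61671141291409 66.77288034157691 66.49265351286526
122 65.30220483238176 65.37764398851232 65.2422772695103
124 63.987809465773246 63.98252567951973 63.99200681432735
126 62.67340635229655 62.587399147888895 62.74172899021976
128 61.358876528356696 61.19213812393437 61.49133063742463
130 60.04410098448314 59.796616289277736 60.240698552541595
132 58.72896062222194 58.40070723109235 58.98971944752813
134 57.41333621095944 57.00428439627528 57.73827990862958
136 56.097108344644184 55.60722104551136 56.48626635521251
138 54.78015739837353 54.20939020719366 55.23356499846934
140 53.462363484811696 52.81066463116485 53.98006179996256
142 52.143606410405056 51.41091674224354 52.72564242997613
144 50.82376563136062 50.01001859349929 51.47019222564171
146 49.502720209353924 48.607841819240086 50.21359614880724
148 48.18034876693037 47.20425758767492 48.95573874361429
```

View pics/w7c.png

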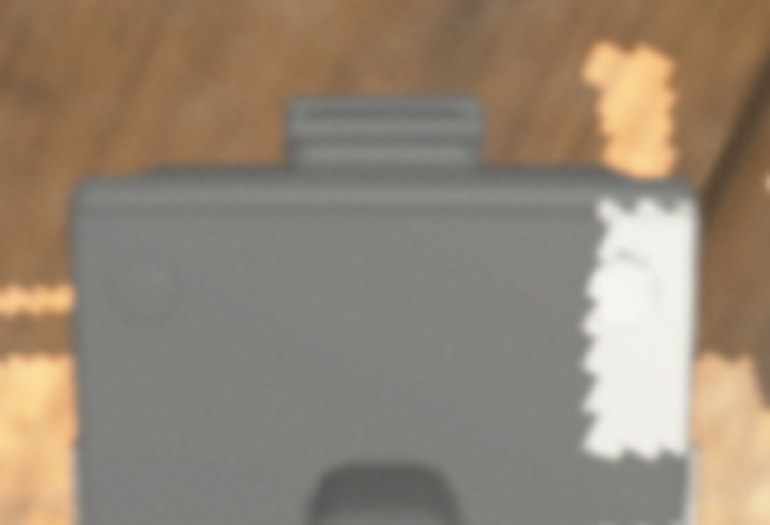

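Sideways the clip (285–484) and plate (75–697) are centred to within about 0.2 mm. Fore-aft, the clip edge sits ~0.6 mm ahead of expected, so I'll correct that and enter the frame.

Call:
drive_tool(deltas="0.006 -0.001 0 0 0 0 5; 0.006 -0.001 0.02 0 0 0 5; 0.006 -0.001 0.04 0 0 0 5; 0.006 -0.001 0.06 0 0 0 5; 0.006 -0.001 0.06 0 0 0 5")

```text
time: 14.2
tool_pos: [0.5007, -0.0614, 0.0648]
ee_rot: [-3.141, -0.001, 2.018]
wrist_force: [0.7, 0.0, -0.8]
width: 0.0157
finger_force: 30.0
```

Call:
drive_tool(deltas="0 0 0 0 0 0 5; 0 0 0.01 0 0 0 5; 0 0 0.02 0 0 0 5; 0 0 0.03 0 0 0 5; 0 0 0.03 0 0 0 5")

```text
time: 14.7
tool_pos: [0.5016, -0.0617, 0.0635]
ee_rot: [3.141, 0.001, 2.017]
wrist_force: [-0.9, 0.7, 4.4]
width: 0.0156
finger_force: 30.0
```

Call:
drive_tool(deltas="0 0 0.01 0 0 0 5; 0 0 0.02 0 0 0 5; 0 0 0.03 0 0 0 5; 0 0 0.03 0 0 0 5; 0 0 0.03 0 0 0 5")

```text
time: 15.2
tool_pos: [0.5023, -0.0617, 0.0623]
ee_rot: [3.139, 0.002, 2.018]
wrist_force: [-4.3, 1.4, 12.2]
width: 0.0154
finger_force: 30.0
```

Call:
drive_tool(deltas="0 0 0.01 0 0 0 5; 0 0 0.02 0 0 0 5; 0 0 0.03 0 0 0 5; 0 0 0.03 0 0 0 5; 0 0 0.03 0 0 0 5")

```text
time: 15.7
tool_pos: [0.5014, -0.0609, 0.0562]
ee_rot: [3.14, -0.0, 2.018]
wrist_force: [1.5, 1.3, -3.4]
width: 0.0158
finger_force: 30.0
```

```bash
python3 -c "
from h import *
o=robot.get_obs();print(o)"
```

```text
{'time': 15.7, 'joint_positions': array([-2.34012569e-01,  6.68694677e-02,  1.69488872e+00,  1.10700065e-03,
        1.37908806e+00, -6.81289275e-01]), 'qvel': array([-0.0030237 ,  0.01299011,  0.01950413, -0.01113133, -0.00107381,
        0.0003334 ]), 'joint_torque': array([-7.59943742e-01, -3.23918724e+01, -2.91148996e+01, -4.35088808e-01,
        3.28688202e-01,  7.77843408e-03]), 'tool_pos': array([ 0.50139924, -0.06094586,  0.05622861]), 'ee_rot': array([ 3.14032846e+00, -3.74238773e-04,  2.01786275e+00]), 'wrist_force': array([ 1.4788034 ,  1.31911849, -3.35295833]), 'wrist_torque': array([ 0.15459673, -0.21409299, -0.01172166]), 'finger_force': 29.997848868370056, 'width': 0.015756049828801712}
```

The force dropped suddenly, so it has snapped. Now I'll press onto the seal.

Call:
drive_tool(deltas="0 0 0.01 0 0 0 5; 0 0 0.02 0 0 0 5; 0 0 0.03 0 0 0 5; 0 0 0.04 0 0 0 5; 0 0 0.04 0 0 0 5")

```text
time: 16.2
tool_pos: [0.5008, -0.0615, 0.0526]
ee_rot: [-3.141, -0.0, 2.017]
wrist_force: [-1.6, 1.0, 4.5]
width: 0.0154
finger_force: 30.0
```

Call:
drive_tool(deltas="0 0 0.01 0 0 0 5; 0 0 0.02 0 0 0 5; 0 0 0.02 0 0 0 5; 0 0 0.02 0 0 0 5; 0 0 0.02 0 0 0 5")

```text
time: 16.7
tool_pos: [0.501, -0.0616, 0.0513]
ee_rot: [-3.142, 0.0, 2.018]
wrist_force: [-2.3, 0.2, 7.6]
width: 0.0159
finger_force: 30.0
```

Call:
drive_tool(deltas="0 0 0.005 0 0 0 5; 0 0 0.01 0 0 0 5; 0 0 0.01 0 0 0 5; 0 0 0.01 0 0 0 5; 0 0 0.01 0 0 0 5")

```text
time: 17.2
tool_pos: [0.5011, -0.0616, 0.0508]
ee_rot: [3.142, 0.0, 2.018]
wrist_force: [-4.6, -0.1, 9.4]
width: 0.0158
finger_force: 30.0
```

```bash
python3 - <<'E'
from h import *
a=snapshot('scene')['img'];b=snapshot('side')['img'];w=snapshot('wrist')['img']
f=lambda i,x,y,r=35:cv2.resize(i[y-r:y+r,x-r:x+r],(390,390),interpolation=cv2.INTER_CUBIC)
cv2.imwrite('pics/end.png',np.hstack([f(a,284,255),f(w,256,165,60)])[:,:,::-1])
o=robot.get_obs();print(o['tool_pos'],o['ee_rot'],o['wrist_force'],o['wrist_torque'],o['finger_force'])
E
```

```text
[ 0.50106277 -0.0616461   0.05083295] [3.14154015e+00 4.66654049e-04 2.01747838e+00] [-4.27255652  0.69668386  9.34389574] [0.34511631 1.0869254  0.07549261] 30.004052817821503
```

View pics/end.png

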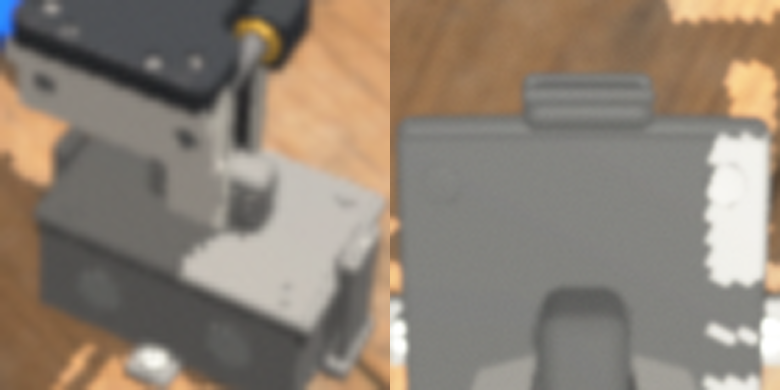

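Both clips overlap the plate's ends: front clip at (588,100), the other at (355,265). The cover sits flush, pressed with about 9 N at about 2.5 mm below first seal contact, so I'm handing in.

```bash
python3 -c "
from h import *
print(robot.close_job())"
```

```text
the job is handed in; nothing more can be done
None
```

The cover is on the clip box with both clips over its ends, and the gripper was still pressing it onto the seal with about 9 N when I handed the job in; the hand-in returned no verdict, so the result isn't confirmed.

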